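# Push the sample racks home in the analyser tray

### The arm

A 6-joint arm with a two-finger parallel gripper is mounted at the origin on the work surface. World frame = base frame: x ahead of the robot, y to its left, z up, the work surface at z = 0. Lengths are in mm, angles in rad, forces in N, time in s.
With the tool pointing down it reaches from about 275 to 1000 mm from the base axis. Payload 8.4 kg.
Tool frame: the origin (TCP) lies on the centre line of the jaws, within the pads' length; the fingertips stand 22 mm ahead of it and the grasp point (between the pads) lies 3 mm ahead of it; z points along the fingers, y is the direction in which the jaws open and shut (so a half turn about z gives the same grasp; the last joint's range is limited). The gripper opens to 85 mm and grips with 20 to 120 N. Pads are 22 mm wide; open, the fingers measure 114 mm over their backs; the gripper's body (76 mm by 85 mm) begins 54 mm behind the grasp point. The pads swing forward as they close: fully open they stand 13 mm farther back than shut.
Start: joints at [-0.002, 0.353, 1.633, -0, 1.155, -0.002], TCP at [625.002, -0, 253.281] pointing down, gripper open.
Joint ranges: [-2.63, 2.63], [-0.92, 2.1], [0.06, 2.66], [-1.3, 4.44], [0, 2.69], [-3.02, 3.02]. Speed limits (rad/s): [2.22, 2.22, 2.79, 3.14, 3.14, 3.14].

### API

Orientations are given as [roll, pitch, yaw] about the fixed x, y, z axes, in that order (R = Rz(yaw) Ry(pitch) Rx(roll)).
In Python, from rig import r gives the robot as it stands.
- The arm moves only by the tool carry_out, never from a script. Its argument "rows" is text: rows parted by semicolons, each of 5 numbers parted by spaces: the opening, from 0 (shut) to 1 (fully open), then the shift along the tool's x, y, z in units of 30 mm (1.0 is 30 mm), then the turn about the tool's z in units of 8 degrees (1.0 is 8 degrees). A call has 1 to 12 rows; each row shifts and turns the commanded pose from where the row before left it, along the tool's axes as they then stand; what a row does not reach is not made up. A row lasts 1/8 s, in which the tool goes at most 62.5 mm and 10.7 degrees, less where a joint would pass 70% of its speed; a pose out of reach is approached as far as the arm can. A call is refused whole if a number of a shift passes 1 or a number of a turn 1, either way. A call with a gripper value outside its range is refused whole. The fingers move at their own pace and stop on an object; "newtons" is the grip in N (left out, the last holds). Time passes only in rows, so rows that do not move let the fingers close. It gives the time, the measured TCP pose, the force and the opening at its end, in the units of the state.
- r.sense(): the state, without advancing time (a new reading comes with each control period).
- r.grab_frame(name): name is "scene" or "side" or "wrist"; returns the picture (420x560x3 uint8, blue, green, red); there is no depth.
- r.get_calibration(name): a dict with "intrinsics" (3x3 intrinsics, pixels), "position" and "rotation" of the camera in the world. Camera axes: x right, y up, looking along -z (the intrinsics and any distortion apply to the point x, -y, -z); pixel columns grow to the right and rows downward; lengths in mm; the calibration is good to about 2 mm. A picture is of the moment at which its call begins: read the wrist's pose just before it. get_calibration takes no time and is no camera call; for the wrist camera it gives the pose at the moment of the call.
- r.sign_off(): hands the job in, once; it reports no verdict.
The state is a dict: "clock": time; "qpos": joint angles; "qvel": joint speeds; "joint_efforts": joint torques, N m; "eef_pos": TCP position; "tcp_rot": TCP orientation; "contact_force": force on the tool from outside, world axes, zero at the start; "wrist_torque": the same for the moment, N m; "opening": opening from 0.0 (shut) to 1.0 (fully open).
Only numpy, scipy, OpenCV 4.12 (cv2) and the standard library are available. Lean on these libraries where they do the work, as an engineer would, in place of code of your own. Each camera call takes 0.05 s, during which the arm holds its last target.

### The job

With your fingertips, gently push the whole row of sample racks along the tray's guide rail, all together as one train, until the front rack is fully home against the end stop and the racks stand closed up behind it, upright and square on the rail. Push on the racks, not on the tubes; do not lift or tip a rack or pull the row apart. Leave the other things on the bench where they are, and take your hand away at the end.

Things in the scene. Friction and masses are not known exactly. Their poses are not given: they have to be found in the camera images.
- tray: Rack tray of an analyser, aluminium and grey plastic, fixed to the bench, 132 mm wide, 325 mm long. Origin: middle of its underside, on the bench. y runs along the lane towards the end stop, x across, z up. Floor 6 mm above the origin; side walls rise 20 mm above the bench (36 mm beside the stop). The -y end (y = -161 mm) is open; behind the stop a black carrying handle reaches to y = 191 mm.
- rail (a point): Middle of the tray's steel guide rail, on its top, in the tray frame (0, 0, 12) mm. The rail is 8 mm wide and 6 mm high and runs along the middle of the tray floor (x = 0) from y = -150 mm to the end stop.
- stop (a point): Middle of the foot of the end stop's face, on the tray floor: in the tray frame (0, 150, 6) mm. The stop is an upright grey plate right across the tray's +y end, rising to 50 mm above the bench. The front rack is home when its flank lies flat against this face.
- rack_1: Loose white sample rack, the front rack, nearest the end stop. 116 mm across the lane (its x), 24 mm thick along it (its y, towards the stop), 50 mm tall: flat solid flanks to 36 mm above the foot, thin uprights above. Origin: centre of its underside, on the tray floor; a slot in the foot rides loosely on the rail. About 0.12 kg with tubes. All five stand flank to flank in a row.
- rack_2: Loose white sample rack, second rack from the stop. 116 mm across the lane (its x), 24 mm thick along it (its y, towards the stop), 50 mm tall: flat solid flanks to 36 mm above the foot, thin uprights above. Origin: centre of its underside, on the tray floor; a slot in the foot rides loosely on the rail. About 0.12 kg with tubes. All five stand flank to flank in a row.
- rack_3: Loose white sample rack, middle rack. 116 mm across the lane (its x), 24 mm thick along it (its y, towards the stop), 50 mm tall: flat solid flanks to 36 mm above the foot, thin uprights above. Origin: centre of its underside, on the tray floor; a slot in the foot rides loosely on the rail. About 0.12 kg with tubes. All five stand flank to flank in a row.
- rack_4: Loose white sample rack, fourth rack from the stop. 116 mm across the lane (its x), 24 mm thick along it (its y, towards the stop), 50 mm tall: flat solid flanks to 36 mm above the foot, thin uprights above. Origin: centre of its underside, on the tray floor; a slot in the foot rides loosely on the rail. About 0.12 kg with tubes. All five stand flank to flank in a row.
- rack_5: Loose white sample rack, the rear rack, farthest from the stop, its back flank free. 116 mm across the lane (its x), 24 mm thick along it (its y, towards the stop), 50 mm tall: flat solid flanks to 36 mm above the foot, thin uprights above. Origin: centre of its underside, on the tray floor; a slot in the foot rides loosely on the rail. About 0.12 kg with tubes. All five stand flank to flank in a row.
- tubes_1: The four or five blue-capped sample tubes clipped into rack_1 (fixed in it, 13 mm thick, caps 16 mm), standing in a line across the lane up to 78 mm above the rack's foot. Same origin and axes as the rack.
- tubes_2: The four or five blue-capped sample tubes clipped into rack_2 (fixed in it, 13 mm thick, caps 16 mm), standing in a line across the lane up to 78 mm above the rack's foot. Same origin and axes as the rack.
- tubes_3: The four or five blue-capped sample tubes clipped into rack_3 (fixed in it, 13 mm thick, caps 16 mm), standing in a line across the lane up to 78 mm above the rack's foot. Same origin and axes as the rack.
- tubes_4: The four or five blue-capped sample tubes clipped into rack_4 (fixed in it, 13 mm thick, caps 16 mm), standing in a line across the lane up to 78 mm above the rack's foot. Same origin and axes as the rack.
- tubes_5: The four or five blue-capped sample tubes clipped into rack_5 (fixed in it, 13 mm thick, caps 16 mm), standing in a line across the lane up to 78 mm above the rack's foot. Same origin and axes as the rack.
- tube_block: White carton block, 75 x 110 x 50 mm, with five capped tubes standing in it to 102 mm above the bench; loose, beyond the stop end of the tray. Origin: centre of its underside.
- cassette: Flat white test cassette, 70 x 20 x 5 mm, loose on the bench on the robot's side of the tray. Origin: centre of its underside.
- marker: Marker pen lying on the bench on the far side of the tray, 130 mm long, 13 mm thick, along its own x. Origin: under its middle, at bench height.
- buffer: Small white dropper bottle standing on the far side of the tray near its open end, 34 mm across, 66 mm tall. Origin: centre of its underside.
Not all that is in view belongs to the job. What is shaped like the rack_2 but orange is not meant.

How it is judged (in metres and radians):
At the end, for the whole second after the job is handed in: All five racks at rest on the tray floor (within 2 mm), upright (within 3 degrees) and square to the lane (within 3.5 degrees), the front rack against the end stop and each other rack closed up behind it: each within 3 mm of its fully home place. Nothing touched by the robot (y of rack_1 in the frame of tray above 0.135 m and z of each of rack_1, rack_2, rack_3, rack_4, rack_5 in the frame of tray below 0.008 m and angle between the y axis of each of rack_1, rack_2, rack_3, rack_4, rack_5 and the y axis of tray, either way round below 0.06 rad and angle between each of rack_1, rack_2, rack_3, rack_4, rack_5's own z axis and vertical below 0.05 rad and linear speed of each of rack_1, rack_2, rack_3, rack_4, rack_5 below 0.01 m/s and y of rack_2 in the frame of tray above 0.111 m and y of rack_3 in the frame of tray above 0.087 m and y of rack_4 in the frame of tray above 0.063 m and y of rack_5 in the frame of tray above 0.039 m).
It fails at once if a rack is lifted off the tray floor by more than 6 mm or tipped by more than 14 degrees (z of any of rack_1, rack_2, rack_3, rack_4, rack_5 in the frame of tray above 0.012 m or angle between any of rack_1, rack_2, rack_3, rack_4, rack_5's own z axis and vertical above 0.25 rad).
It fails at once if the row is pulled apart: a gap of more than 10 mm opens between neighbouring racks (distance between rack_1 and rack_2 above 0.0345 m or distance between rack_2 and rack_3 above 0.0345 m or distance between rack_3 and rack_4 above 0.0345 m or distance between rack_4 and rack_5 above 0.0345 m).
It fails at once if the sample tubes are gripped or pushed (more than 2 N) (contact force between any of the fingers, the arm and tubes_1 above 2 N or contact force between any of the fingers, the arm and tubes_2 above 2 N or contact force between any of the fingers, the arm and tubes_3 above 2 N or contact force between any of the fingers, the arm and tubes_4 above 2 N or contact force between any of the fingers, the arm and tubes_5 above 2 N).
It fails at once if the racks are rammed: the fingers press on a rack with more than 45 N (contact force between the fingers and rack_1 above 45 N or contact force between the fingers and rack_2 above 45 N or contact force between the fingers and rack_3 above 45 N or contact force between the fingers and rack_4 above 45 N or contact force between the fingers and rack_5 above 45 N).
It fails at once if another thing on the bench is moved by more than 15 mm (distance of any of tube_block, cassette, marker, buffer from where it was at the start of the episode above 0.015 m).
It also fails if it takes over 35 s, if anything falls off the work surface, if the arm or the gripper's body presses on something with over 40 N, if the wrist force passes 120 N, or if a joint passes its speed limit or range.

## Working session

There is one attempt and no reset: what is moved stays moved. The work goes in short steps, Python scripts to look and compute and a tool call to move; the robot and the scene stay as the last step left them, time stands still between calls to the robot, and variables do not carry over. Pictures are saved under pics/ and viewed, and the job is handed in when it is done.

Besides the shell and the picture viewer there is one more tool, called after "Emit:" by a JSON object that holds its "fn" and its "kwargs". carry_out: Moves the arm, as the interface text tells. Its arguments: {"type":"object","properties":{"rows":{"type":"string"},"newtons":{"type":"number"}},"required":["rows"]}

```bash
mkdir -p pics; python3 - <<'E'
from rig import r
import cv2,json
print(r.sense())
for n in("scene","side","wrist"):
    c=r.get_calibration(n);print(n,c)
    cv2.imwrite(f"pics/{n}0.png",r.grab_frame(n))
E
```

```text
{'clock': 0.0, 'qpos': array([-2.38510173e-03,  3.53630165e-01,  1.63411690e+00, -6.60673451e-06,
        1.15516595e+00, -2.45090092e-03]), 'qvel': array([ 0.00066969,  0.00112489, -0.00023651, -0.00032272, -0.00051758,
        0.00053603]), 'joint_efforts': array([-2.03471049e-03, -6.05236173e+01, -3.42063046e+01, -2.62302356e-04,
        9.48130677e-03,  3.61521288e-06]), 'eef_pos': array([6.24575939e+02, 8.38589088e-03, 2.52580248e+02]), 'tcp_rot': array([-3.14027227e+00,  2.80461697e-06,  1.57086480e+00]), 'contact_force': array([-0.50371316,  0.31752557,  0.5316787 ]), 'wrist_torque': array([-0.00488588, -0.01855679, -0.08619142]), 'opening': 1.0002634113406306}
scene {'intrinsics': array([[410.65871135,   0.        , 277.0967507 ],
       [  0.        , 410.65871135, 212.08754994],
       [  0.        ,   0.        ,   1.        ]]), 'position': array([ 898.57930509, -355.24152354,  748.55405513]), 'rotation': array([0.65251735, 0.00447302, 0.63883424])}
side {'intrinsics': array([[471.20274689,   0.        , 276.61262653],
       [  0.        , 471.20274689, 206.79547914],
       [  0.        ,   0.        ,   1.        ]]), 'position': array([ 358.98855331, -623.28667318,  483.0476575 ]), 'rotation': array([ 1.05388995,  0.01990707, -0.30183934])}
wrist {'intrinsics': array([[294.60148   ,   0.        , 278.5163014 ],
       [  0.        , 294.60148   , 212.57683878],
       [  0.        ,   0.        ,   1.        ]]), 'position': array([625.06811934,  68.72626568, 372.78930397]), 'rotation': array([-2.76065855e-01,  2.22469909e-03,  2.51030053e-04])}
```

View pics/scene0.png

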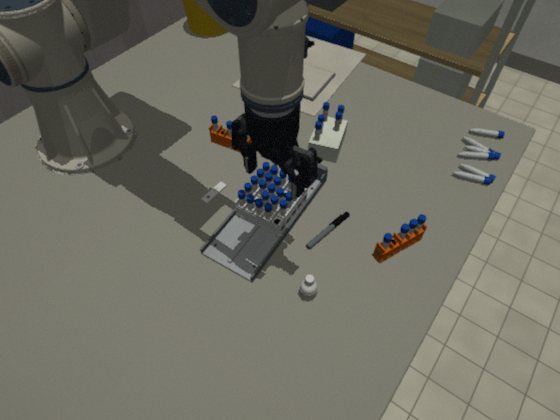

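View pics/side0.png

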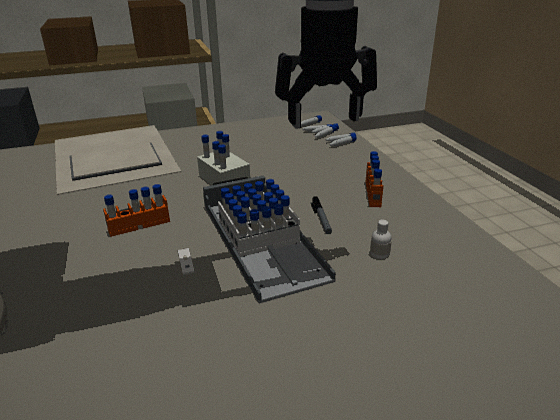

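View pics/wrist0.png

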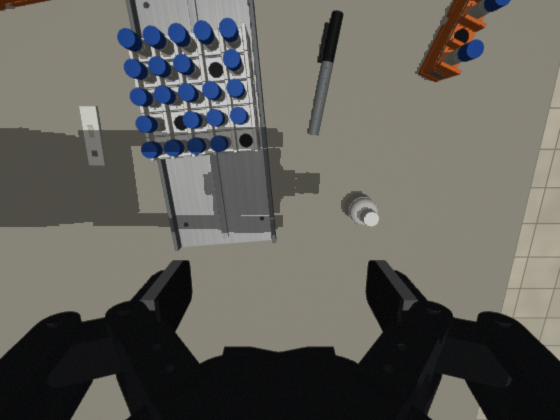

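The scene and side views show the white five-rack row in the grey tray (side px ~ (258,215)). The two orange racks at side (137,212) and (374,185) are decoys. The tray's open end faces the robot's -y side, so the push goes roughly along +y. I'll enlarge the crops to measure.

```bash
python3 - <<'E'
import cv2
a=cv2.imread("pics/wrist0.png")[0:260,70:330];cv2.imwrite("pics/w0c.png",cv2.resize(a,None,fx=3,fy=3,interpolation=cv2.INTER_CUBIC)[:600] if 0 else cv2.resize(a,(600,600),interpolation=cv2.INTER_CUBIC))
a=cv2.imread("pics/side0.png")[165:305,190:350];cv2.imwrite("pics/s0c.png",cv2.resize(a,(640,560),interpolation=cv2.INTER_CUBIC))
E
```

```text
(no output)
```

View pics/w0c.png

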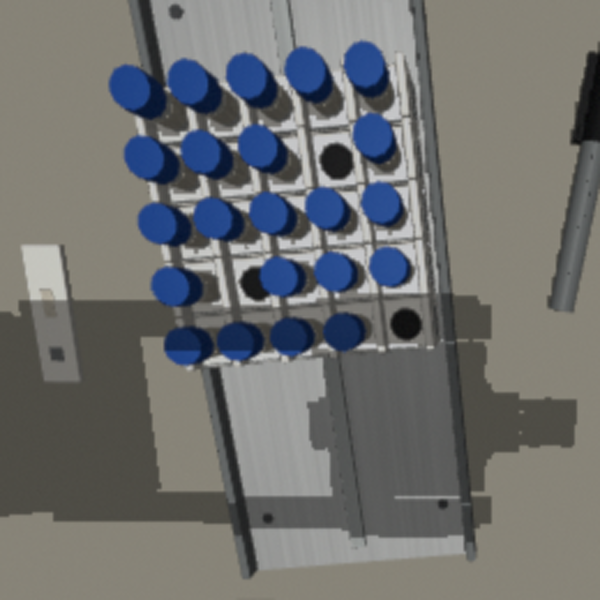

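View pics/s0c.png

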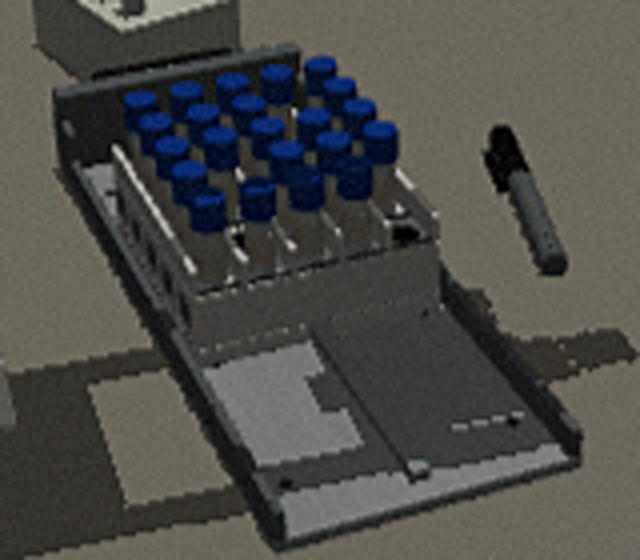

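```bash
cat > h.py <<'E'
import numpy as np
from scipy.spatial.transform import Rotation as Ro
from scipy.optimize import least_squares
def proj(c,P):
    R=Ro.from_euler('xyz',c['rotation']).as_matrix()
    q=(np.atleast_2d(P)-c['position'])@R
    K=c['intrinsics']
    return np.c_[K[0,0]*q[:,0]/-q[:,2]+K[0,2],K[1,1]*-q[:,1]/-q[:,2]+K[1,2]]
def T(p,P):
    c,s=np.cos(p[2]),np.sin(p[2])
    P=np.array(P,float);return np.c_[c*P[:,0]-s*P[:,1]+p[0],s*P[:,0]+c*P[:,1]+p[1],P[:,2]]
E
python3 - <<'E'
from h import *
from rig import r
w=r.get_calibration("wrist");s=r.get_calibration("side")
W=lambda L:np.array([(70+u*260/600,v*260/600) for u,v in L])
S=lambda L:np.array([(190+u/4,165+v/4) for u,v in L])
wp=W([(359,546),(247,578),(470,556)]);w3=[(0,-150,12),(-64,-162,18),(65,-162,16)]
sp=S([(418,465),(282,548),(580,465),(57,93),(298,48)]);s3=[(0,-150,12),(-66,-162,0),(66,-162,0),(-66,150,50),(66,150,50)]
f=lambda p:np.r_[(proj(w,T(p,w3))-wp).ravel(),(proj(s,T(p,s3))-sp).ravel()]
o=least_squares(f,[580,200,0.1]);print(o.x,np.round(o.fun.reshape(-1,2),1))
p=o.x
# rack5 back: foot & top
rp=S([(203,350),(438,302),(190,303),(437,243)]);
g=lambda q:(proj(s,T(p,[(-58,q[0],6),(58,q[0],6),(-58,q[0],42),(58,q[0],42)]))-rp).ravel()
o2=least_squares(g,[-60]);print(o2.x,np.round(o2.fun.reshape(-1,2),1))
# free: lateral u fixed per point: solve height too
for i in range(2):
    h=least_squares(lambda q:(proj(s,T(p,[(q[0],o2.x[0],q[1])]))-rp[2+i]).ravel(),[0,40]);print("top edge",h.x)
for u,v in [(200,368),(432,347)]:
    h=least_squares(lambda q:(proj(w,T(p,[(q[0],q[1],42)]))-W([(u,v)])[0]).ravel(),[0,-40]);print("wrist y at z42",h.x)
E
```

```text
[5.40430162e+02 8.38900356e+01 9.14502791e-02] [[-1.  -0.5]
 [-0.7  0.1]
 [ 1.4  0.7]
 [ 1.  -0.4]
 [-1.   0.6]
 [ 0.6 -0.7]
 [-0.6  0. ]
 [ 0.3 -0.8]]
[-41.4388742] [[-1.7  3.6]
 [ 0.2  0.3]
 [ 0.3 -2. ]
 [ 0.6 -1.9]]
top edge [-58.79158052  38.09130747]
top edge [56.91323001 38.38230254]
wrist y at z42 [-55.56816932 -42.76107719]
wrist y at z42 [ 56.8326472  -43.06361139]
```

Tray is at about (540, 84) mm, yaw 0.0915 rad. Rack_5's back flank is at tray y ≈ -43 mm, so the push is about 74 mm. I'll turn square to the lane and position the half-open gripper behind the row, so the two fingers make two contact points.

Emit:
{"fn": "carry_out", "kwargs": {"rows": "0.5 0 0 0 -0.655; 0.5 0.01 -0.5 0.6 0; 0.5 0.01 -0.5 0.6 0; 0.5 0.01 -0.5 0.6 0; 0.5 0.01 -0.5 0.6 0; 0.5 0 -0.54 0.6 0; 0.5 0 0 0.6 0; 0.5 0 0 0.6 0; 0.5 0 0 0 0; 0.5 0 0 0 0"}}

```text
clock: 1.4
eef_pos: [549.7, -5.7, 127.4]
tcp_rot: [3.141, 0.0, 1.662]
contact_force: [0.9, 0.2, 0.7]
opening: 0.497
```

```bash
python3 - <<'E'
from rig import r
import cv2
print(r.sense())
for n in("scene","side","wrist"):
    cv2.imwrite(f"pics/{n}1.png",r.grab_frame(n))
a=cv2.imread("pics/side1.png")[105:305,170:370];cv2.imwrite("pics/s1c.png",cv2.resize(a,(600,600),interpolation=cv2.INTER_CUBIC))
E
```

```text
{'clock': 1.4, 'qpos': array([-1.31564647e-02,  3.92742276e-01,  1.90045451e+00, -8.76502891e-06,
        8.47995894e-01, -1.04664976e-01]), 'qvel': array([-0.00157493, -0.01255335, -0.0037854 , -0.00054402,  0.00071618,
       -0.00030689]), 'joint_efforts': array([-3.04244619e-03, -5.47454023e+01, -2.60449362e+01, -2.26005437e-05,
        8.93339573e-03,  4.69301285e-04]), 'eef_pos': array([549.6801794 ,  -5.73424363, 127.43372865]), 'tcp_rot': array([3.14119555e+00, 4.83268920e-05, 1.66231062e+00]), 'contact_force': array([0.87535687, 0.19706083, 0.72984181]), 'wrist_torque': array([ 0.01311052,  0.00525336, -0.02241346]), 'opening': 0.4972519049443087}
```

View pics/s1c.png

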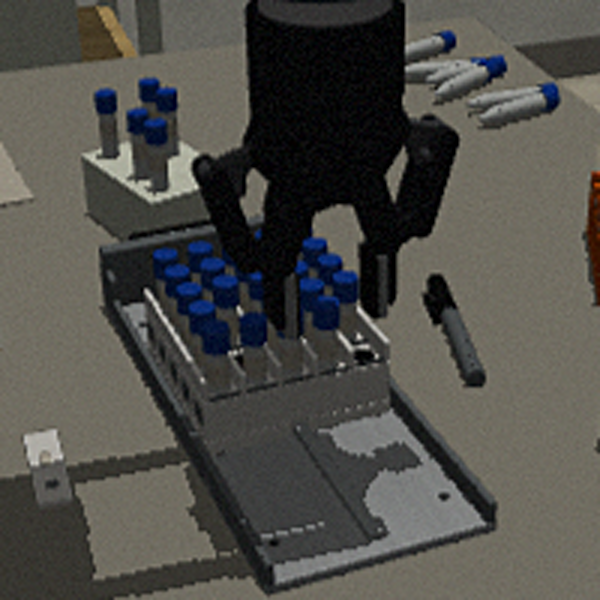

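View pics/wrist1.png

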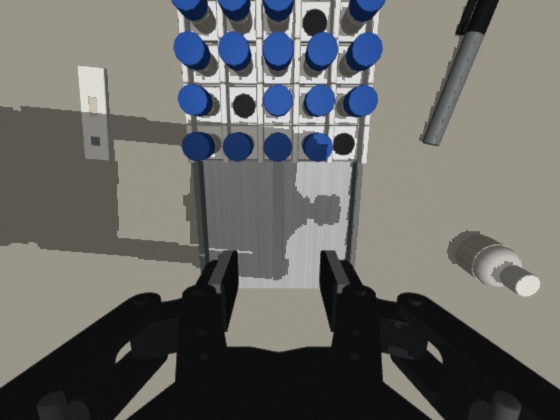

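```bash
python3 - <<'E'
from h import *
from rig import r
import cv2
w=r.get_calibration("wrist");p=[540.4,83.9,.0915]
for z in (42,):
  for u,v in [(185,160),(366,162)]:
    h=least_squares(lambda q:(proj(w,T(p,[(q[0],q[1],z)]))-(u,v)).ravel(),[0,-40]);print(z,h.x)
print(proj(w,T(p,[(0,-150,12),(-58,-30,42),(0,150,6)])))
S=r.sense();e=S['eef_pos'];y=S['tcp_rot'][2]
d=np.array([np.cos(y),np.sin(y),0]);n=np.array([np.sin(y),-np.cos(y),0])
for dz in (12,16,22):
  for f in (11,-11):
    print(dz,f,proj(w,[e+d*f+n*s-[0,0,dz] for s in(-20,20)]).round())
a=cv2.imread("pics/wrist1.png")[100:320,160:400];cv2.imwrite("pics/w1c.png",cv2.resize(a,(654,600),interpolation=cv2.INTER_CUBIC))
E
```

```text
42 [-63.50351442 -41.98772173]
42 [ 61.8446536  -43.33332906]
[[ 277.13391672  279.30318418]
 [ 191.56532887  142.20301754]
 [ 276.67823702 -152.85465289]]
12 11 [[237. 253.]
 [319. 253.]]
12 -11 [[239. 293.]
 [318. 293.]]
16 11 [[238. 250.]
 [318. 250.]]
16 -11 [[240. 289.]
 [317. 289.]]
22 11 [[240. 245.]
 [317. 245.]]
22 -11 [[241. 283.]
 [315. 283.]]
```

View pics/w1c.png

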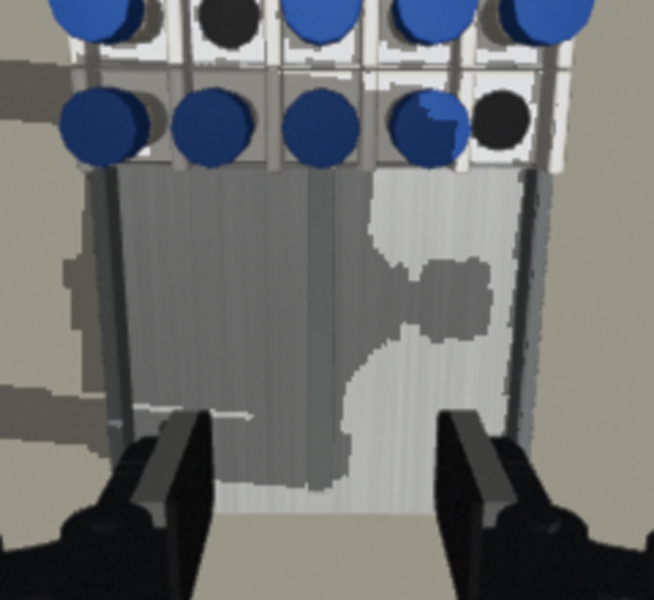

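Pads are clear of the rail and walls and square to the lane, with tips about 16 mm below the TCP. I'll lower to TCP z ≈ 42.

Emit:
{"fn": "carry_out", "kwargs": {"rows": "0.5 0 0 0.8 0; 0.5 0 0 0.8 0; 0.5 0 0 0.7 0; 0.5 0 0 0.5 0; 0.5 0 0 0 0; 0.5 0 0 0 0"}}

```text
clock: 2.3
eef_pos: [549.5, -5.8, 43.9]
tcp_rot: [3.141, 0.0, 1.662]
contact_force: [-0.4, -0.5, 0.8]
opening: 0.501
```

```bash
python3 - <<'E'
from rig import r
import cv2
for n in("side","wrist"):
    cv2.imwrite(f"pics/{n}2.png",r.grab_frame(n))
a=cv2.imread("pics/side2.png")[105:305,170:370];cv2.imwrite("pics/s2c.png",cv2.resize(a,(600,600),interpolation=cv2.INTER_CUBIC))
E
```

```text
(no output)
```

View pics/s2c.png

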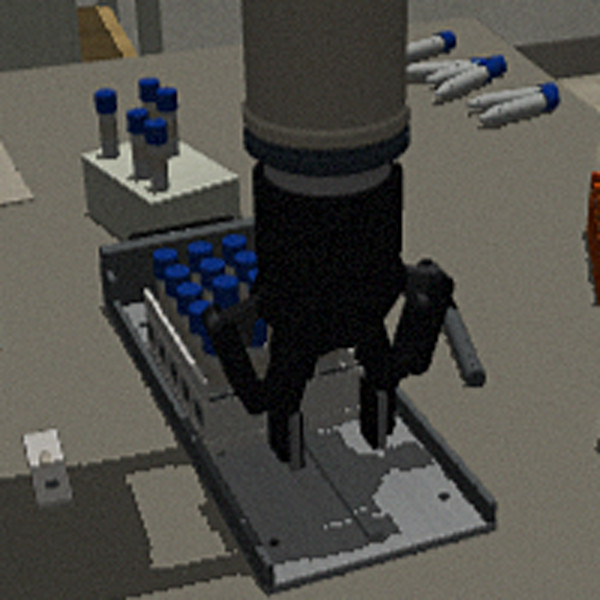

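View pics/wrist2.png

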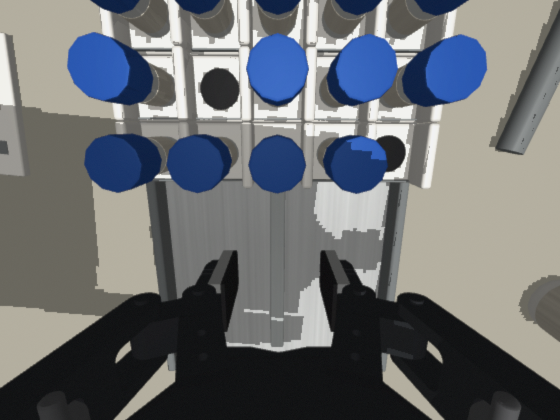

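Fingers sit in front of the rear flank, low and square. I'll approach slowly until contact.

Emit:
{"fn": "carry_out", "kwargs": {"rows": "0.5 0.3 0 0 0; 0.5 0.3 0 0 0; 0.5 0.2 0 0 0; 0.5 0.1 0 0 0; 0.5 0.1 0 0 0; 0.5 0.1 0 0 0; 0.5 0.1 0 0 0; 0.5 0 0 0 0"}}

```text
clock: 3.4
eef_pos: [545.7, 30.2, 43.3]
tcp_rot: [-3.142, 0.0, 1.662]
contact_force: [0.6, 1.6, -0.5]
opening: 0.497
```

```bash
python3 - <<'E'
from rig import r
import cv2
print(r.sense()['contact_force'])
for n in("side","wrist"):
    cv2.imwrite(f"pics/{n}3.png",r.grab_frame(n))
a=cv2.imread("pics/side3.png")[105:305,170:370];cv2.imwrite("pics/s3c.png",cv2.resize(a,(600,600),interpolation=cv2.INTER_CUBIC))
E
```

```text
[ 0.61741718  1.6447836  -0.49741487]
```

View pics/s3c.png

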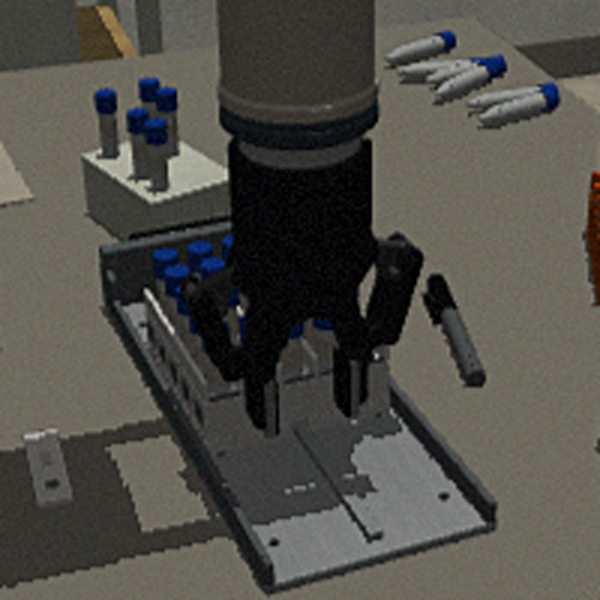

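View pics/wrist3.png

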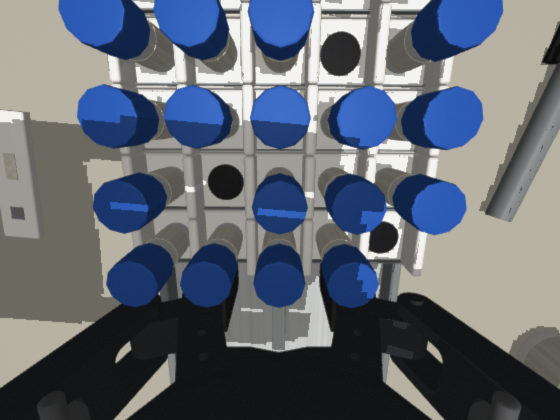

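Just about touching. Continuing slowly.

Emit:
{"fn": "carry_out", "kwargs": {"rows": "0.5 0.05 0 0 0; 0.5 0.05 0 0 0; 0.5 0.07 0 0 0; 0.5 0.08 0 0 0; 0.5 0.08 0 0 0; 0.5 0.08 0 0 0; 0.5 0.08 0 0 0; 0.5 0.08 0 0 0; 0.5 0.08 0 0 0; 0.5 0.08 0 0 0"}}

```text
clock: 4.75
eef_pos: [543.7, 52.1, 43.3]
tcp_rot: [-3.142, -0.0, 1.662]
contact_force: [0.1, -2.6, -0.3]
opening: 0.501
```

```bash
python3 - <<'E'
from rig import r
import cv2
print(r.sense()['contact_force'])
for n in("side","wrist"):
    cv2.imwrite(f"pics/{n}4.png",r.grab_frame(n))
a=cv2.imread("pics/side4.png")[105:305,170:370];cv2.imwrite("pics/s4c.png",cv2.resize(a,(600,600),interpolation=cv2.INTER_CUBIC))
E
```

```text
[ 0.1327345  -2.63745405 -0.27695542]
```

View pics/s4c.png

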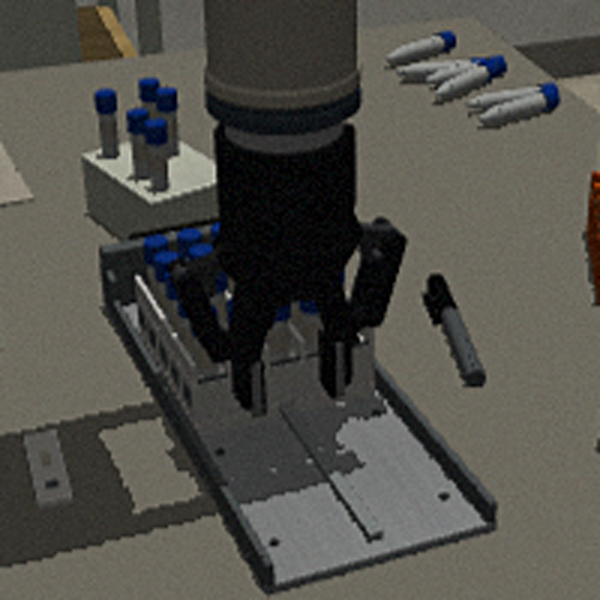

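View pics/wrist4.png

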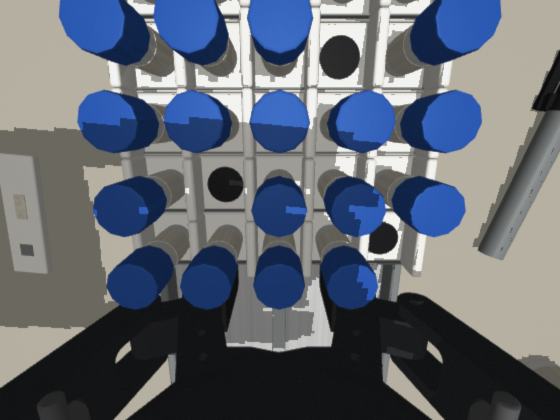

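Row moves with about 3 N of drag, upright and in line. About 50 mm to go.

Emit:
{"fn": "carry_out", "kwargs": {"rows": "0.5 0.1 0 0 0; 0.5 0.1 0 0 0; 0.5 0.1 0 0 0; 0.5 0.1 0 0 0; 0.5 0.1 0 0 0; 0.5 0.1 0 0 0; 0.5 0.1 0 0 0; 0.5 0.1 0 0 0; 0.5 0.1 0 0 0; 0.5 0.1 0 0 0; 0.5 0.08 0 0 0; 0.5 0.06 0 0 0"}}

```text
clock: 6.35
eef_pos: [540.6, 86.1, 43.3]
tcp_rot: [-3.142, 0.0, 1.662]
contact_force: [-0.4, -1.5, -0.2]
opening: 0.495
```

```bash
python3 - <<'E'
from rig import r
import cv2
print(r.sense()['contact_force'])
for n in("side","wrist"):
    cv2.imwrite(f"pics/{n}5.png",r.grab_frame(n))
a=cv2.imread("pics/side5.png")[105:305,170:370];cv2.imwrite("pics/s5c.png",cv2.resize(a,(600,600),interpolation=cv2.INTER_CUBIC))
E
```

```text
[-0.4292648  -1.51486935 -0.24496642]
```

View pics/s5c.png

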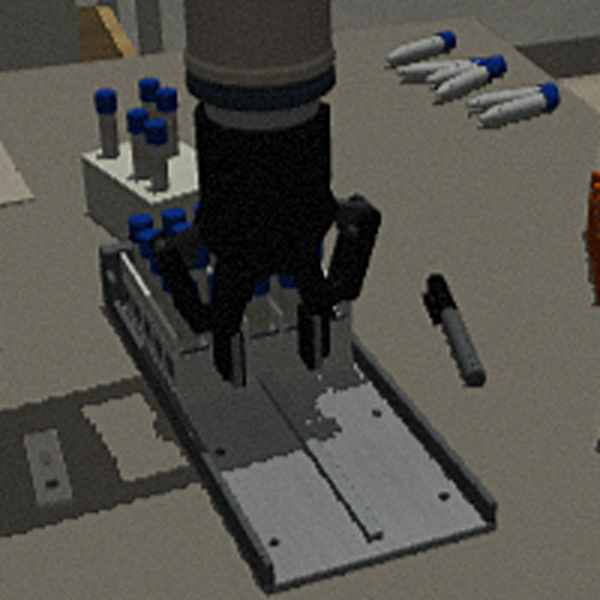

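View pics/wrist5.png

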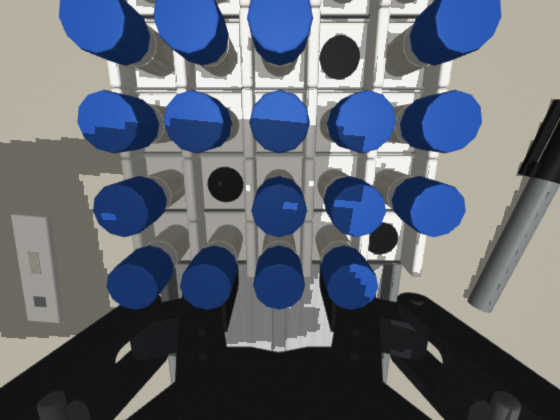

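Emit:
{"fn": "carry_out", "kwargs": {"rows": "0.5 0.07 0 0 0; 0.5 0.07 0 0 0; 0.5 0.07 0 0 0; 0.5 0.07 0 0 0; 0.5 0.05 0 0 0; 0.5 0.04 0 0 0"}}

```text
clock: 7.2
eef_pos: [539.6, 97.1, 43.3]
tcp_rot: [3.142, 0.0, 1.662]
contact_force: [-0.3, -2.4, 0.1]
opening: 0.498
```

Emit:
{"fn": "carry_out", "kwargs": {"rows": "0.5 0.04 0 0 0; 0.5 0.04 0 0 0; 0.5 0.03 0 0 0"}}

```text
clock: 7.58
eef_pos: [539.3, 100.3, 43.3]
tcp_rot: [3.142, -0.0, 1.662]
contact_force: [0.1, -2.7, 0.2]
opening: 0.497
```

Emit:
{"fn": "carry_out", "kwargs": {"rows": "0.5 0.03 0 0 0; 0.5 0.03 0 0 0"}}

```text
clock: 7.82
eef_pos: [539.1, 101.9, 43.3]
tcp_rot: [-3.141, 0.0, 1.663]
contact_force: [0.7, -8.7, 1.1]
opening: 0.502
```

Emit:
{"fn": "carry_out", "kwargs": {"rows": "0.5 0.02 0 0 0; 0.5 0 0 0 0"}}

```text
clock: 8.07
eef_pos: [538.9, 101.9, 43.3]
tcp_rot: [-3.141, 0.001, 1.662]
contact_force: [0.3, -8.4, 1.3]
opening: 0.497
```

```bash
python3 - <<'E'
from rig import r
import cv2
print(r.sense()['contact_force'])
for n in("side","wrist","scene"):
    cv2.imwrite(f"pics/{n}6.png",r.grab_frame(n))
a=cv2.imread("pics/side6.png")[155:255,190:310];cv2.imwrite("pics/s6c.png",cv2.resize(a,(720,600),interpolation=cv2.INTER_CUBIC))
a=cv2.imread("pics/scene6.png")[140:280,190:350];cv2.imwrite("pics/c6c.png",cv2.resize(a,(640,560),interpolation=cv2.INTER_CUBIC))
E
```

```text
[ 0.34626617 -8.41495085  1.32528087]
```

View pics/s6c.png

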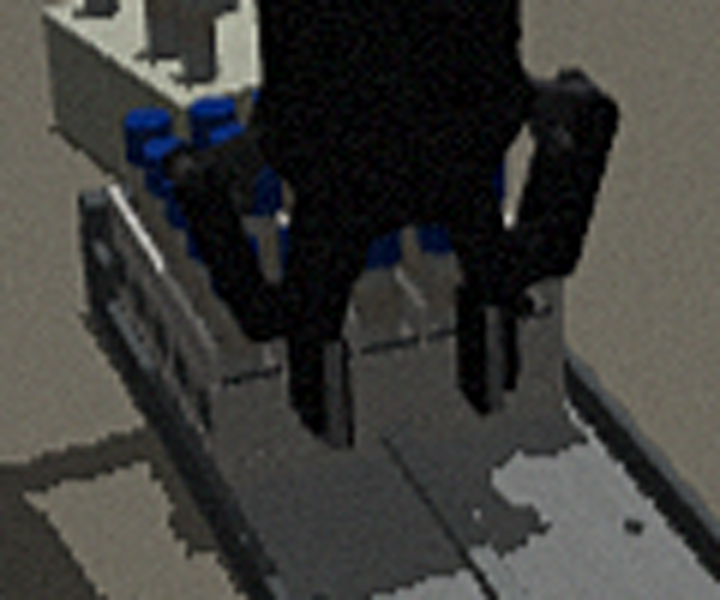

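View pics/wrist6.png

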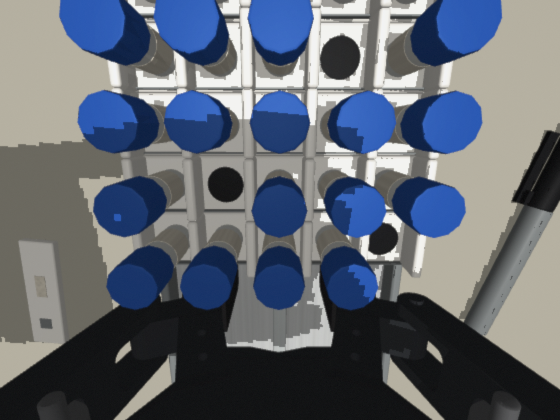

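View pics/c6c.png

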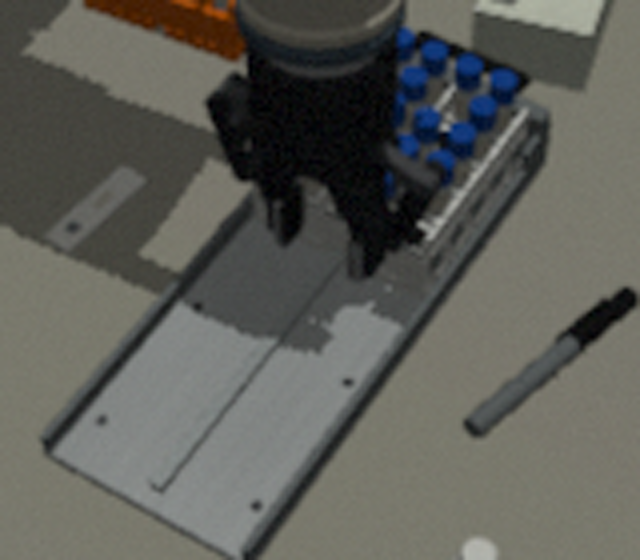

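Motion has stopped and the force is up to 8.5 N. I'll press slightly more to confirm the row is hard against the stop.

Emit:
{"fn": "carry_out", "kwargs": {"rows": "0.5 0.04 0 0 0; 0.5 0 0 0 0"}}

```text
clock: 8.48
eef_pos: [538.6, 102.1, 43.3]
tcp_rot: [-3.141, 0.002, 1.662]
contact_force: [-0.3, -16.9, 3.0]
opening: 0.499
```

Emit:
{"fn": "carry_out", "kwargs": {"rows": "0.5 0.03 0 0 0; 0.5 0 0 0 0; 0.5 0 0 0 0"}}

```text
clock: 8.85
eef_pos: [538.6, 102.2, 43.3]
tcp_rot: [-3.14, 0.003, 1.662]
contact_force: [1.1, -21.8, 3.7]
opening: 0.503
```

Hard stop confirmed: 22 N with only 0.3 mm of travel. Backing straight off, then up.

Emit:
{"fn": "carry_out", "kwargs": {"rows": "0.5 -0.05 0 0 0; 0.5 -0.05 0 0 0; 0.5 -0.1 0 0 0; 0.5 -0.3 0 0 0; 0.5 -0.5 0 0 0; 0.5 -0.8 0 0 0; 0.5 -0.8 0 0 0; 0.5 -0.8 -0 -0.5 0; 0.5 0 0 -0.9 0; 0.5 0 0 -0.9 0; 0.5 -0.5 0 -0.9 0; 0.5 0 0 -0.9 0"}}

```text
clock: 10.35
eef_pos: [549.5, -13.3, 167.2]
tcp_rot: [3.142, 0.0, 1.661]
contact_force: [0.9, 0.7, 0.2]
opening: 0.501
```

Emit:
{"fn": "carry_out", "kwargs": {"rows": "0.5 -0.8 0 -0.8 0; 0.5 -0.8 0 -0.8 0; 0.5 0 0 -0.8 0; 0.5 0 0 0 0; 0.5 0 0 0 0"}}

```text
clock: 10.98
eef_pos: [553.4, -59.8, 237.5]
tcp_rot: [-3.141, -0.0, 1.662]
contact_force: [-0.9, -0.0, -0.8]
opening: 0.5
```

```bash
python3 - <<'E'
from rig import r
from h import *
import cv2
w=r.get_calibration("wrist");s=r.get_calibration("side");p=[540.4,83.9,.0915]
for n in("side","wrist","scene"):
    cv2.imwrite(f"pics/{n}7.png",r.grab_frame(n))
print(r.sense()['eef_pos'],"pred side back flank if home",proj(s,T(p,[(-58,30,6),(58,30,6),(-58,30,42),(58,30,42)])).round(1).tolist())
print("wrist",proj(w,T(p,[(-58,30,42),(58,30,42),(-66,150,50),(66,150,50)])).round(1).tolist())
a=cv2.imread("pics/side7.png")[155:255,190:310];cv2.imwrite("pics/s7c.png",cv2.resize(a,(720,600),interpolation=cv2.INTER_CUBIC))
E
```

```text
[553.32563107 -59.40889694 237.2015019 ] pred side back flank if home [[226.8, 235.5], [284.1, 222.0], [225.4, 218.9], [283.9, 205.9]]
wrist [[216.8, 11.6], [341.1, 11.6], [196.1, -165.1], [361.9, -165.4]]
```

View pics/s7c.png

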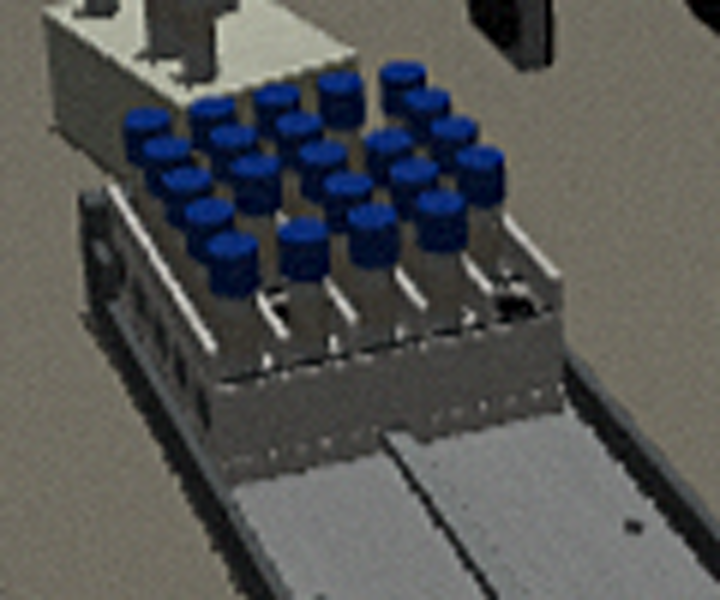

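View pics/wrist7.png

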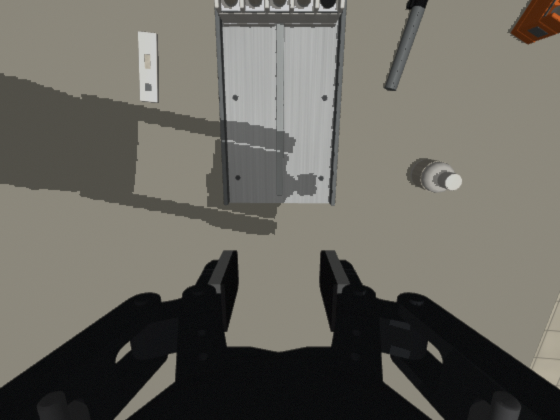

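View pics/scene7.png

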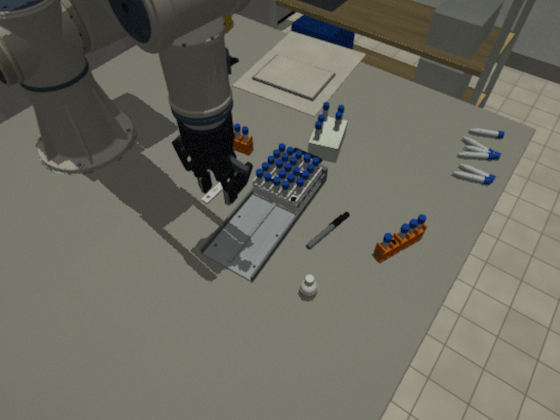

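The racks are closed up, upright and square. The rear flank's foot is at side crop (225,485)–(565,405), against (221,483)–(564,402) predicted for fully home. The front uprights touch the stop plate at crop (105,190). The pen, bottle, cassette and block have not moved visibly. Handing in.

```bash
python3 -c "
from rig import r
print(r.sign_off())"
```

```text
the job is handed in; nothing more can be done
None
```

I pushed all five racks along the rail as one train with two half-open fingertips low on rack_5's back flank, then backed straight off, lifted clear and handed the job in at about 11 s. `sign_off` gives no verdict.

- **Push:** drag on the way was about 2–3 N. At the end the row came up hard: force rose to 22 N, under the 45 N limit, while the tool moved only about 0.3 mm.
- **Front rack:** the rear flank ended within about 1 px of where a fully home row should appear in the side view. That matches the stop position from the finger contact, about 29–30 mm along the tray against 30 mm expected.
- **Row and bench:** the racks look closed up, upright and square. Pen, bottle, cassette and tube block show no visible movement.

**Limits of the checks:** two earlier readings disagreed a little. The side view put rack_5's back flank at -41 mm before the push, and the wrist views put it at -42 to -43 mm. I relied on the measured contact force to find the flank. I judged the contact at the stop from the force and the side view, not from a close-up of the front rack.

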